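# Load a battery case, cover it and switch it back in

## Robot

A 7-joint arm with a two-finger parallel gripper is mounted at the origin on the work surface. World frame = base frame: x ahead of the robot, y to its left, z up, the work surface at z = 0. Lengths are in m, angles in degrees, forces in N, time in s.
With the tool pointing down it reaches from about 0.4 to 0.85 m from the base axis. Payload 10.4 kg.
Tool frame: the origin (TCP) lies on the centre line of the jaws, within the pads' length; the fingertips stand 19 mm ahead of it and the grasp point (between the pads) is the TCP; z points along the fingers, y is the line along which they close (so a half turn about z gives the same grasp; the last joint's range is limited). The gripper opens to 85 mm and grips with 20 to 120 N. Pads are 22 mm wide; open, the fingers measure 114 mm over their backs; the gripper's body (76 mm by 85 mm) begins 54 mm behind the grasp point. The pads swing forward as they close: fully open they stand 13 mm farther back than shut.
Start: joints at [-68.388, 19.034, -3.707, 83.658, 1.238, 77.344, -5.071], TCP at [0.243, 0.576, 0.25] pointing down, gripper open.
Joint ranges: [-148.97, 148.97], [-28.65, 121.19], [-84.17, 76.75], [9.2, 138.47], [-72.65, 252.65], [3.7, 117.97], [-149.18, 149.18]. Speed limits (degrees/s): [127.2, 127.2, 159.86, 159.86, 180, 180, 180].

## Interface

Orientations are given as [roll, pitch, yaw] about the fixed x, y, z axes, in that order (R = Rz(yaw) Ry(pitch) Rx(roll)).
In Python, from plant import observe, read_camera, camera_params, finish_job, find_in gives the robot as it stands.
- The arm moves only by the shell command python3 -m jog 'ROWS' [FORCE]. ROWS is text: rows parted by semicolons, each of 7 numbers parted by spaces: the closure, from 0 (fully open) to 1 (shut), then the shift along the world's x, y, z in mm, then the turn, a rotation vector about the world's x, y, z in rad. A call has 1 to 12 rows; each row shifts and turns the commanded pose from where the row before left it; what a row does not reach is not made up. A row lasts 1/8 s, in which the tool goes at most 62.5 mm and 10.7 degrees, less where a joint would pass 70% of its speed; a pose out of reach is approached as far as the arm can. A call with a gripper value outside its range is refused whole. The fingers move at their own pace and stop on an object; FORCE is the grip in N (left out, the last holds). Time passes only in rows, so rows that do not move let the fingers close. It gives the time, the measured TCP pose, the force, the opening and the grip force at its end, in the units of the state.
- observe(): the state, without advancing time (a new reading comes with each control period).
- read_camera(name): name is "side" or "top" or "wrist"; returns (picture, depth): 420x560x3 uint8, red, green, blue; 420x560 float32, m along the optical axis (not along the pixel's ray), 0 where there is no reading.
- camera_params(name): a dict with "mtx" (3x3 intrinsics, pixels), "k1" (the pictures are not rectified: a ray, as slopes to the right and down, at radius r is drawn at 1 + k1 r^2 times it, then the intrinsics apply), "eye" and "attitude" of the camera in the world; the wrist camera has in their place "hand_eye" (4x4, takes a point from camera to tool coordinates, whose origin is the TCP and whose axes are the flange's). Camera axes: x right, y down, z forward; pixel columns grow to the right and rows downward; lengths in m; the calibration is good to about 2 mm. A picture is of the moment at which its call begins: read the wrist's pose just before it. camera_params takes no time and is no camera call.
- finish_job(): hands the job in; it is judged then, once.
Trained networks look in the newest picture that a camera, given by its name, has taken for a name from the list of things; names that differ only in an ending like _2 or _b are one class to them, and where a whole thing is asked for, a point or a joint stands for the part that bears it (a point fixed in the world has none). Each returns a list of dicts, best first, with "score" (0 to 1); they miss things now and then, are a little off and sometimes report something else, mostly with a low value. They report only what shows in the picture. A call takes as long as a camera call. They do not tell look-alikes from the thing itself.
- find_in(camera, thing): "extent" ([left, top, right, bottom] in pixels, round what is visible of it).
The state is a dict: "t": time; "joint_pos": joint angles; "joint_vel": joint speeds; "effort": joint torques, N m; "position": TCP position; "tool_rot": TCP orientation; "contact_force": force on the tool from outside, world axes, zero at the start; "wrist_torque": the same for the moment, N m; "grip_width": opening from 0.0 (shut) to 1.0 (fully open); "grasp_force": force on a finger pad.
Only numpy, scipy, OpenCV 4.12 (cv2) and the standard library are available. Lean on these libraries where they do the work, as an engineer would, in place of code of your own. Each camera call takes 0.05 s, during which the arm holds its last target. There are 200 camera calls.

## Task

Isolate the blue battery case by pulling the black disconnect knob on its front all the way out, and leave it out while you work: set every loose battery cell down gently, upright, on the floor of the case, lay the white insulating plate level over them on the case's four corner posts, then lower the hinged lid gently until it is fully closed. Only when the lid is down, push the disconnect knob fully home again. Leave the other things on the bench where they are.

Things in the scene. Friction and masses are not known exactly. Their poses are not given: they have to be found in the camera images.
- case: Blue open-topped steel box fixed to the bench, 170 (x) by 250 (y) by 95 mm high, walls and floor 5 mm. Origin: centre of its underside; the -x face is the front (with the knob), the lid hinges on the top of the +x wall. In each inner corner stands a grey post 16 by 16 mm, its top 62 mm above the case's underside; the insulating plate rests on these.
- knob_grip (a point): Middle of the black disconnect knob on the case's front: a round grip 26 mm across and 26 mm long, axis level along the case's x, with a 36 mm flange at its outer end (outer face 16 mm from this point) and 8 mm of bare stem behind its inner end. Home, this point is at x -116, y -55, z 70 mm in the case's frame.
- knob (a joint): How far the knob is pulled out, along the case's -x: 0 = home, 0.032 m = fully out. A sprung detent half way (about 8 N to get over) holds it at either end.
- lid (a joint): Opening angle of the lid: 0 = closed, about 1.6 rad = standing upright, 1.9 at most. A stiff hinge holds it at any angle (about 4 N at the free edge moves it down).
- lid_hinge (a point): Point on the lid's hinge axis (which runs along the case's y), middle of the case's far top edge: x 85, y 0, z 95.5 mm in the case's frame.
- lid_edge (a point): Middle of the lid's free edge, mid-thickness. The lid is a blue plate 170 mm from hinge to free edge, 250 mm wide, 8 mm thick. On its outer side, 30 mm from the free edge at mid width, a small round black pull knob stands 43 mm off.
- plate: White insulating plate 150 (x) by 230 (y) by 6 mm with a grey grip bar on its middle, 60 mm along x, 14 mm wide (y), top 26 mm above the plate's underside. Origin: centre of its underside. It fits inside the case walls with 5 mm to spare all round, its x along the case's x, and lies on the posts, underside 62 mm above the case's underside.
- cell1: Prismatic battery cell, an aluminium block 64 mm (x) by 40 mm (y) by 50 mm high with a black top and two round terminals 3 mm high. Origin: centre of its underside, z up when it stands upright. Absent in some runs.
- cell2: Prismatic battery cell, an aluminium block 64 mm (x) by 40 mm (y) by 50 mm high with a black top and two round terminals 3 mm high. Origin: centre of its underside, z up when it stands upright. Absent in some runs.
- cell3: Prismatic battery cell, an aluminium block 64 mm (x) by 40 mm (y) by 50 mm high with a black top and two round terminals 3 mm high. Origin: centre of its underside, z up when it stands upright. Absent in some runs.
- cell4: Prismatic battery cell, an aluminium block 64 mm (x) by 40 mm (y) by 50 mm high with a black top and two round terminals 3 mm high. Origin: centre of its underside, z up when it stands upright. Absent in some runs.
- cup: Yellow plastic cup, 72 mm across, 85 mm high. Bystander: leave it alone. Origin: centre of its underside.
- tape_roll: Roll of paper tape lying flat, 90 mm across, 24 mm high. Bystander: leave it alone. Origin: centre of its underside.
- meter: Yellow hand meter lying on its back, 85 by 150 by 35 mm. Bystander: leave it alone. Origin: centre of its underside.
- screwdriver: Screwdriver with black handle, 200 mm long. Bystander: leave it alone. Origin: centre of its underside.
- bolt_jar: Small clear jar with a steel cap, 56 mm across, 60 mm high. Bystander: leave it alone. Origin: centre of its underside.
- wrench: Steel spanner, 180 mm long. Bystander: leave it alone. Origin: centre of its underside.
Things that resemble listed ones, but are neither listed nor needed, are in the scene too. What is shaped like the cell4 but orange is not meant.

How it is judged (in metres and radians):
On the way, in this order (a step that is already met when the one before it is completed fails the run):
1. the disconnect knob is pulled fully out while the lid is open (value of joint knob above 0.026 m and value of joint lid above 1 rad), for 0.2 s.
2. every cell stands upright on the floor of the case, let go, the knob still out (x of cell1 in the frame of case between -0.08 and 0.08 m and y of cell1 in the frame of case between -0.12 and 0.12 m and z of cell1 in the frame of case between 0 and 0.01 m and angle between each of cell1, cell2, cell3, cell4's own z axis and vertical below 0.12 rad and x of cell2 in the frame of case between -0.08 and 0.08 m and y of cell2 in the frame of case between -0.12 and 0.12 m and z of cell2 in the frame of case between 0 and 0.01 m and x of cell3 in the frame of case between -0.08 and 0.08 m and y of cell3 in the frame of case between -0.12 and 0.12 m and z of cell3 in the frame of case between 0 and 0.01 m and x of cell4 in the frame of case between -0.08 and 0.08 m and y of cell4 in the frame of case between -0.12 and 0.12 m and z of cell4 in the frame of case between 0 and 0.01 m and linear speed of each of cell1, cell2, cell3, cell4 below 0.03 m/s and contact force between each of cell1, cell2, cell3, cell4 and the fingers below 0.2 N and value of joint knob above 0.026 m), for 0.2 s.
3. the insulating plate lies level on the posts over the cells, let go, the knob still out (z of plate in the frame of case between 0.057 and 0.067 m and angle between plate's own z axis and vertical below 0.06 rad and horizontal distance between plate and case below 0.012 m and x of cell1 in the frame of case between -0.08 and 0.08 m and y of cell1 in the frame of case between -0.12 and 0.12 m and z of cell1 in the frame of case between 0 and 0.01 m and angle between each of cell1, cell2, cell3, cell4's own z axis and vertical below 0.12 rad and x of cell2 in the frame of case between -0.08 and 0.08 m and y of cell2 in the frame of case between -0.12 and 0.12 m and z of cell2 in the frame of case between 0 and 0.01 m and x of cell3 in the frame of case between -0.08 and 0.08 m and y of cell3 in the frame of case between -0.12 and 0.12 m and z of cell3 in the frame of case between 0 and 0.01 m and x of cell4 in the frame of case between -0.08 and 0.08 m and y of cell4 in the frame of case between -0.12 and 0.12 m and z of cell4 in the frame of case between 0 and 0.01 m and contact force between plate and the fingers below 0.2 N and value of joint knob above 0.026 m and value of joint lid above 0.5 rad), for 0.2 s.
4. the lid is closed over the plate, the knob still out (z of plate in the frame of case between 0.057 and 0.067 m and angle between plate's own z axis and vertical below 0.06 rad and horizontal distance between plate and case below 0.012 m and x of cell1 in the frame of case between -0.08 and 0.08 m and y of cell1 in the frame of case between -0.12 and 0.12 m and z of cell1 in the frame of case between 0 and 0.01 m and angle between each of cell1, cell2, cell3, cell4's own z axis and vertical below 0.12 rad and x of cell2 in the frame of case between -0.08 and 0.08 m and y of cell2 in the frame of case between -0.12 and 0.12 m and z of cell2 in the frame of case between 0 and 0.01 m and x of cell3 in the frame of case between -0.08 and 0.08 m and y of cell3 in the frame of case between -0.12 and 0.12 m and z of cell3 in the frame of case between 0 and 0.01 m and x of cell4 in the frame of case between -0.08 and 0.08 m and y of cell4 in the frame of case between -0.12 and 0.12 m and z of cell4 in the frame of case between 0 and 0.01 m and value of joint lid below 0.04 rad and value of joint knob above 0.026 m), for 0.2 s.
5. the knob is pushed home with the lid closed (value of joint knob below 0.004 m and value of joint lid below 0.04 rad), for 0.2 s.
At the end, for the whole second after the job is handed in: All cells present stand upright (within 7 degrees) on the case floor, the insulating plate lies level on the four posts inside the case (within 12 mm of its centre), the lid is closed (within 0.04 rad), the knob is home (within 4 mm), all released and at rest (all of step 5 and x of cell1 in the frame of case between -0.08 and 0.08 m and y of cell1 in the frame of case between -0.12 and 0.12 m and z of cell1 in the frame of case between 0 and 0.01 m and angle between each of cell1, cell2, cell3, cell4's own z axis and vertical below 0.12 rad and x of cell2 in the frame of case between -0.08 and 0.08 m and y of cell2 in the frame of case between -0.12 and 0.12 m and z of cell2 in the frame of case between 0 and 0.01 m and x of cell3 in the frame of case between -0.08 and 0.08 m and y of cell3 in the frame of case between -0.12 and 0.12 m and z of cell3 in the frame of case between 0 and 0.01 m and x of cell4 in the frame of case between -0.08 and 0.08 m and y of cell4 in the frame of case between -0.12 and 0.12 m and z of cell4 in the frame of case between 0 and 0.01 m and linear speed of each of cell1, cell2, cell3, cell4 below 0.03 m/s and z of plate in the frame of case between 0.057 and 0.067 m and angle between plate's own z axis and vertical below 0.06 rad and horizontal distance between plate and case below 0.012 m); the robot touches nothing.
It fails at once if one of the bystanders (cup, tape roll, meter, screwdriver, jar, spanner) is moved more than 4 cm (distance of any of cup, tape_roll, meter, screwdriver, bolt_jar, wrench from where it was at the start of the episode above 0.04 m).
It fails at once if the lid is slammed (turning faster than 3 rad/s) (velocity of joint lid below -3 rad/s).
It fails at once if a cell is dropped into the case from more than about 3 cm ((contact force between cell1 and the fingers below 0.1 N and linear speed of cell1 above 0.5 m/s and z of cell1 in the frame of case above 0.02 m and x of cell1 in the frame of case between -0.1 and 0.1 m and y of cell1 in the frame of case between -0.14 and 0.14 m) or (contact force between cell2 and the fingers below 0.1 N and linear speed of cell2 above 0.5 m/s and z of cell2 in the frame of case above 0.02 m and x of cell2 in the frame of case between -0.1 and 0.1 m and y of cell2 in the frame of case between -0.14 and 0.14 m) or (contact force between cell3 and the fingers below 0.1 N and linear speed of cell3 above 0.5 m/s and z of cell3 in the frame of case above 0.02 m and x of cell3 in the frame of case between -0.1 and 0.1 m and y of cell3 in the frame of case between -0.14 and 0.14 m) or (contact force between cell4 and the fingers below 0.1 N and linear speed of cell4 above 0.5 m/s and z of cell4 in the frame of case above 0.02 m and x of cell4 in the frame of case between -0.1 and 0.1 m and y of cell4 in the frame of case between -0.14 and 0.14 m)).
Of cell1, cell2, cell3, cell4 only 2 to 4 are there at a start; the rules pass over those that are not, and their reading is None.
At some moment in a run one of cell1, cell2, cell3, cell4 may be knocked a few centimetres aside while the robot is not near it.
It also fails if it takes over 210 s, if anything falls off the work surface, if the arm or the gripper's body presses on something with over 40 N, if the wrist force passes 120 N, or if a joint passes its speed limit or range.

## Working session

There is one attempt and no reset: what is moved stays moved. The work goes in short steps, Python scripts to look and compute and a shell command to move; the robot and the scene stay as the last step left them, time stands still between calls to the robot, and variables do not carry over. Pictures are saved under pics/ and viewed, at most 14 in all, crops included, and the job is handed in when it is done.

```bash
mkdir -p pics; ls; cat > h.py <<'E'
import numpy as np, cv2
from plant import *
from scipy.spatial.transform import Rotation as R
def cam(name):
    p=camera_params(name); 
    if 'eye' in p: return p,p['eye'],p['attitude']
    return p,None,None
def shot(name,fn=None):
    s=observe(); im,d=read_camera(name); p=camera_params(name)
    if fn: cv2.imwrite('pics/'+fn,im[:,:,::-1])
    if 'hand_eye' in p:
        T=np.eye(4);T[:3,:3]=R.from_euler('xyz',s['tool_rot'],degrees=True).as_matrix();T[:3,3]=s['position'];T=T@np.array(p['hand_eye'])
    else:
        T=np.eye(4);a=np.array(p['attitude'],float)
        T[:3,:3]=a if a.shape==(3,3) else R.from_euler('xyz',a,degrees=True).as_matrix();T[:3,3]=p['eye']
    K=np.array(p['mtx']);k=p['k1']
    v,u=np.mgrid[0:420,0:560]
    pts=np.stack([u,v],-1).reshape(-1,1,2).astype(np.float64)
    n=cv2.undistortPoints(pts,K,np.array([k,0,0,0.])).reshape(420,560,2)
    P=np.dstack([n*d[...,None],d])@T[:3,:3].T+T[:3,3]
    P[d==0]=np.nan
    return im,d,P,T
E
python3 - <<'E'
from h import *
print(observe()); 
for c in['top','side','wrist']:
    print(c,camera_params(c)); shot(c,c+'0.png')
    if c!='wrist':
        for t in['cell1','plate','case','knob','lid']:print(t,[(x['extent'],round(x['score'],2)) for x in find_in(c,t)])
E
```

```text
pics
{'t': 0.0, 'joint_pos': array([-68.38813297,  19.07348349,  -3.70584185,  83.70599721,
         1.23707666,  77.34125332,  -5.07078953]), 'joint_vel': array([-0.00157626, -0.04423998,  0.02105352, -0.00062499, -0.06531372,
       -0.09269764, -0.0736441 ]), 'effort': array([-1.94413115e-03, -6.25448656e+01,  4.74607525e-02, -3.91596794e+01,
        1.60097791e-02,  9.84658574e-03,  3.25253143e-05]), 'position': array([0.24315063, 0.57539629, 0.24949946]), 'tool_rot': array([-1.79919161e+02,  3.53433898e-03,  1.57093103e+02]), 'contact_force': array([0.05411349, 0.32931318, 0.42532958]), 'wrist_torque': array([ 0.00577924, -0.00905951, -0.00455585]), 'grasp_force': 0.0, 'grip_width': 0.9991872984108234}
top {'mtx': array([[506.07440525,   0.        , 272.83738689],
       [  0.        , 506.07440525, 210.16804281],
       [  0.        ,   0.        ,   1.        ]]), 'k1': -0.00566371144260591, 'eye': array([0.29108336, 0.01804954, 1.26962078]), 'attitude': array([-170.11784869,   -1.34256344,  -89.85093206])}
cell1 [([93.2, 219.6, 119.8, 249.3], 0.96), ([147.8, 168.5, 176.2, 197
[... 912 characters left out ...]
4, 300.5, 252.2], 0.68)]
knob [([277.0, 181.2, 300.8, 192.7], 0.47)]
lid [([187.9, 115.1, 224.1, 224.5], 0.7), ([329.6, 180.0, 360.7, 201.6], 0.51)]
wrist {'mtx': array([[305.19284885,   0.        , 280.33127705],
       [  0.        , 305.19284885, 208.72643452],
       [  0.        ,   0.        ,   1.        ]]), 'k1': -0.032693817781800784, 'hand_eye': array([[ 3.12248748e-06, -9.63449283e-01, -2.67890797e-01,
         6.74940165e-02],
       [ 9.99999638e-01, -2.25056993e-04,  8.21056515e-04,
        -6.02252960e-04],
       [-8.51337008e-04, -2.67890703e-01,  9.63448933e-01,
        -1.23038929e-01],
       [ 0.00000000e+00,  0.00000000e+00,  0.00000000e+00,
         1.00000000e+00]])}
```

View pics/top0.png

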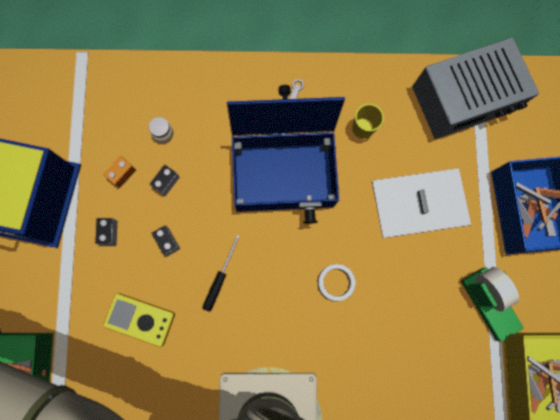

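View pics/side0.png

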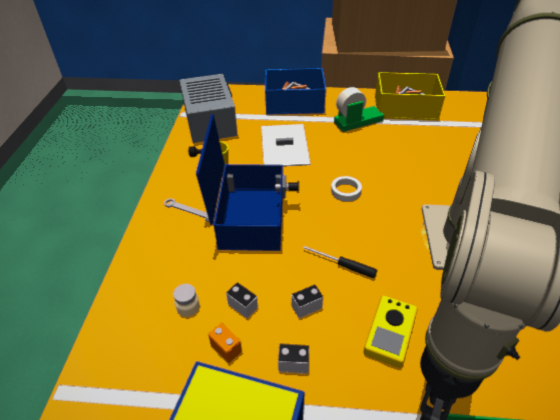

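```bash
cat > m.py <<'E'
from h import *
def box(P,ext,zmin,zmax,im=None,col=None,pad=3):
    l,t,r,b=[int(round(x)) for x in ext]
    Q=P[max(t-pad,0):b+pad,max(l-pad,0):r+pad]; m=(Q[...,2]>zmin)&(Q[...,2]<zmax)
    if col is not None: m&=col(im[max(t-pad,0):b+pad,max(l-pad,0):r+pad].astype(int))
    return Q[m]
def rect(q):
    (c,s,a)=cv2.minAreaRect((q[:,:2]*1000).astype(np.float32))
    return [round(x,1) for x in c],[round(x,1) for x in s],round(a,1),np.round(np.median(q[:,2])*1000,1),len(q)
E
python3 - <<'E'
from m import *
im,d,P,T=shot('top')
for e in [[93.2,219.6,119.8,249.3],[147.8,168.5,176.2,197.3],[104.3,156.6,134.9,185.3],[152.7,224.8,179.2,256.7],[319,266.9,353.2,298.9]]:
    q=box(P,e,.035,.075); print('cell',rect(q) if len(q)>5 else len(q))
q=box(P,[372,168.9,472.4,241.2],0.003,.012);print('plate',rect(q))
q=box(P,[372,168.9,472.4,241.2],0.018,.05);print('bar',rect(q))
q=box(P,[226,82,344,225],0.085,.103,im,lambda c:c[...,2]>c[...,0]+30);print('case rim',rect(q),q.min(0),q.max(0))
q=box(P,[303,197,320,223],0.04,.1,im,lambda c:c.max(-1)<90);print('knob',rect(q),q.min(0),q.max(0))
q=box(P,[226,82,344,136],0.1,.5);print('lid',q.min(0),q.max(0))
im,d,P,T=shot('side')
for e in [[275.9,341.0,308.7,373.4],[229.6,285.7,260,315.6],[291.4,286,325.4,318.2],[207.6,320.4,239.4,360.7]]:
    q=box(P,e,.035,.075); print('cell s',rect(q) if len(q)>5 else len(q))
q=box(P,[187,114,301,252],0.085,.103,im,lambda c:c[...,2]>c[...,0]+30);print('case rim',rect(q),q.min(0),q.max(0))
E
```

```text
cell ([450.8, 400.0], [63.9, 40.7], 0.5, np.float64(49.8), 477)
cell ([581.3, 262.5], [40.5, 64.0], 54.8, np.float64(49.8), 446)
cell ([602.0, 375.8], [42.3, 63.9], 49.1, np.float64(49.3), 453)
cell ([429.2, 253.9], [64.1, 40.4], 31.2, np.float64(50.2), 453)
cell 0
plate ([530.6, -393.5], [202.3, 279.2], 0.1, np.float64(5.9), 4511)
bar ([533.5, -389.3], [59.8, 15.7], 9.8, np.float64(24.7), 146)
case rim ([598.5, -36.6], [172.2, 246.2], 3.2, np.float64(93.9), 695) [ 0.5075382  -0.16364751  0.08501731] [0.68799022 0.0880515  0.10074167]
knob ([492.3, -106.9], [44.1, 58.0], 12.7, np.float64(80.7), 201) [ 0.46827554 -0.13091074  0.04151393] [ 0.51893633 -0.07404496  0.09616062]
lid [ 0.6727546  -0.1559871   0.10000618] [0.74533449 0.09379344 0.27010355]
cell s ([453.7, 401.2], [63.8, 41.1], 0.7, np.float64(49.6), 632)
cell s ([583.9, 264.3], [40.3, 65.1], 55.3, np.float64(49.6), 476)
cell s ([431.8, 254.5], [65.0, 42.0], 30.0, np.float64(49.6), 498)
cell s ([604.6, 376.7], [40.3, 64.5], 49.3, np.float64(49.7), 579)
case rim ([631.0, -165.3], [205.9, 543.9], 12.7, np.float64(92.9), 651) [ 0.50942586 -0.40902731  0.0850439 ] [0.79018369 0.09530368 0.1028449 ]
```

```bash
cat > c.py <<'E'
from m import *
from scipy.optimize import least_squares
def rim(P,im,cx,cy,hx=.16,hy=.19):
    Q=P.reshape(-1,3); c=im.reshape(-1,3).astype(int)
    m=(abs(Q[:,2]-.0945)<.006)&(abs(Q[:,0]-cx)<hx)&(abs(Q[:,1]-cy)<hy)&(c[:,2]>c[:,0]+20)
    q=Q[m][:,:2]
    def f(p):
        ca,sa=np.cos(p[2]),np.sin(p[2]); d=q-p[:2]
        x=d[:,0]*ca+d[:,1]*sa; y=-d[:,0]*sa+d[:,1]*ca
        a=np.maximum(abs(x)-.0825,abs(y)-.1225)   # rim centreline box
        o=np.hypot(np.maximum(abs(x)-.0825,0),np.maximum(abs(y)-.1225,0))
        return np.where(a>0,o,a)
    best=min((least_squares(f,[cx,cy,a],loss='soft_l1',f_scale=.003) for a in(-.05,0,.05)),key=lambda r:r.cost)
    return best.x[:2]*1000,np.degrees(best.x[2]),len(q),np.median(abs(best.fun))*1000
if __name__=='__main__':
  for n,e in(('top',[372,168.9,472.4,241.2]),('side',[261,123,310,167])):
    im,d,P,T=shot(n); print(n,rim(P,im,.598,-.035))
    print('plate',rect(box(P,e,0.00,.012,im,lambda c:c[...,2]>c.max(-1)*.8)))
    q=box(P,e,0.018,.05);print('bar',rect(q),q[:,:2].mean(0))
    for t in('lid','knob_grip','lid_edge'):print(t,[(x['extent'],round(x['score'],2)) for x in find_in(n,t)][:2])
    ext=[303,197,320,223] if n=='top' else [277,181,301,193]
    q=box(P,ext,0.04,.1,im,lambda c:c.max(-1)<90);print('knob',q.min(0),q.max(0),np.median(q,0))
    q=box(P,[226,82,344,136] if n=='top' else [187,114,226,225],0.25,.5);print('lid edge',len(q),q.min(0),q.max(0))
E
python3 c.py
```

```text
top (array([597.6790058 , -36.19660926]), np.float64(3.1957562196385534), 694, np.float64(1.364948964228632))
plate ([534.8, -391.3], [149.9, 232.2], 8.8, np.float64(5.7), 4809)
bar ([533.9, -390.7], [59.8, 17.1], 8.9, np.float64(25.2), 147) [ 0.53346979 -0.38917106]
lid [([225.1, 88.2, 342.0, 134.9], 0.84)]
knob_grip [([303.0, 195.8, 317.0, 221.6], 0.52)]
lid_edge [([225.9, 84.0, 342.1, 136.9], 0.89)]
knob [ 0.4687353  -0.13096872  0.04476059] [ 0.51882378 -0.07369778  0.09826824] [ 0.48966409 -0.09693127  0.08094992]
lid edge 731 [ 0.6883413  -0.15495555  0.25003938] [0.71114351 0.09387639 0.2695805 ]
side (array([599.96857334, -35.02543899]), np.float64(3.039383675346707), 540, np.float64(1.3887106668776725))
plate ([534.2, -408.6], [172.8, 272.4], 3.4, np.float64(6.5), 1617)
bar ([536.7, -390.0], [57.8, 22.0], 11.3, np.float64(25.4), 79) [ 0.53665299 -0.38677703]
lid [([186.7, 112.0, 224.4, 221.9], 0.78)]
knob_grip [([276.4, 182.3, 299.1, 191.9], 0.42), ([305.6, 247.9, 377.7, 279.9], 0.35)]
lid_edge [([190.1, 114.9, 227.6, 222.1], 0.94), ([165.5, 197.4, 211.4, 220.1], 0.4)]
knob [ 0.4761362  -0.16447383  0.04078475] [ 0.54966206 -0.04931429  0.09417644] [ 0.50057838 -0.0880418   0.07421441]
lid edge 335 [ 0.68954327 -0.15475099  0.25020253] [0.71098647 0.09466625 0.26832114]
```

```bash
python3 -m jog '0 20 -56 0 0 0 0.038;0 20 -56 0 0 0 0.038;0 20 -56 0 0 0 0.038;0 20 -56 0 0 0 0.038;0 20 -56 0 0 0 0.038;0 20 -56 0 0 0 0.038;0 20 -56 0 0 0 0.038;0 20 -56 0 0 0 0.038;0 20 -56 0 0 0 0.038;0 20 -56 0 0 0 0.038;0 20 -56 0 0 0 0.038;0 20 -56 0 0 0 0.038' 60; python3 -m jog '0.3 0 0 0 0 0 0;0.3 0 0 0 0 0 0'
python3 - <<'E'
from m import *
s=observe();print(s['joint_pos'],s['tool_rot'])
im,d,P,T=shot('wrist','w1.png')
for t in['knob','knob_grip','case']:
    for x in find_in('wrist',t)[:2]:
        q=box(P,x['extent'],0.05,.12,pad=0);print(t,x,np.median(q,0))
im,d,P,T=shot('top','t1.png')
E
```

```text
t: 2.65
position: [0.4837, -0.0981, 0.2508]
tool_rot: [180.0, 0.1, -176.7]
contact_force: [1.3, 0.5, -0.4]
grip_width: 0.998
grasp_force: 0.0
t: 2.9
position: [0.4832, -0.0958, 0.2502]
tool_rot: [180.0, -0.0, -176.8]
contact_force: [0.3, -0.1, -0.4]
grip_width: 0.699
grasp_force: 0.0
[-29.68497439   1.04549494  36.49972027 104.86778497  -0.66200841
  74.31821111 100.19285934] [ 1.79980300e+02 -2.23790072e-02 -1.76796546e+02]
knob {'extent': [261.6, 178.1, 294.7, 244.5], 'score': 0.84} [ 0.50090076 -0.09789948  0.08179349]
knob_grip {'extent': [263.0, 179.2, 295.5, 244.8], 'score': 0.9} [ 0.50107147 -0.09735012  0.08177895]
knob_grip {'extent': [507.4, 243.6, 560.0, 312.9], 'score': 0.38} [0.59694497 0.24683251 0.05081415]
case {'extent': [205.2, 178.8, 461.1, 417.5], 'score': 0.91} [ 0.51978852 -0.03532937  0.08221925]
```

View pics/w1.png

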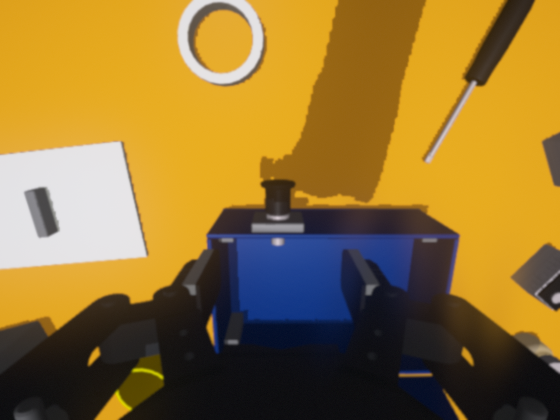

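```bash
python3 -m jog '0.3 2 -1 -60 0 0 0;0.3 1 -1 -60 0 0 0;0.3 0 0 -40 0 0 0;0.3 0 0 -22 0 0 0;0.3 0 0 0 0 0 0;1 0 0 0 0 0 0;1 0 0 0 0 0 0;1 0 0 0 0 0 0;1 0 0 0 0 0 0;1 0 0 0 0 0 0' 80
python3 -m jog '1 -10 -0.5 0 0 0 0;1 -10 -0.5 0 0 0 0;1 -10 -0.5 0 0 0 0;1 -5 -0.5 0 0 0 0;1 0 0 0 0 0 0;1 0 0 0 0 0 0'
```

```text
t: 4.4
position: [0.4874, -0.0985, 0.0699]
tool_rot: [180.0, 0.2, -176.8]
contact_force: [-2.2, 0.1, 7.9]
grip_width: 0.283
grasp_force: 78.0
t: 5.15
position: [0.4552, -0.1003, 0.0701]
tool_rot: [-179.9, 0.5, -176.7]
contact_force: [16.5, -1.4, -11.0]
grip_width: 0.277
grasp_force: 83.9
```

```bash
python3 -m jog '0.3 3 0 0 0 0 0;0.3 0 0 0 0 0 0;0.3 0 0 0 0 0 0;0.3 0 0 60 0 0 0;0.3 0 0 60 0 0 0;0.3 0 0 50 0 0 0;0 0 60 0 0 0 0;0 0 60 0 0 0 0'
cat > cells.py <<'E'
from m import *
for n in('top','side'):
    im,d,P,T=shot(n,n+'_c.png')
    for x in find_in(n,'cell1'):
        q=box(P,x['extent'],.035,.075)
        if len(q)>50:
            l,t,r,b=[int(v) for v in x['extent']];c=im[t:b,l:r].reshape(-1,3).astype(float)
            print(n,round(x['score'],2),rect(q),'or' if (c[:,0]-c[:,2]).mean()>60 else '',c.mean(0).round())
    if n=='top': 
        for x in find_in(n,'knob_grip')[:2]: print('knob',x['extent'], x['score'],box(P,x['extent'],.04,.1,im,lambda c:c.max(-1)<90)[:,0].min())
E
python3 cells.py
```

```text
t: 6.15
position: [0.4541, 0.0209, 0.2392]
tool_rot: [179.9, 0.1, -176.9]
contact_force: [1.5, 0.1, -0.9]
grip_width: 1.001
grasp_force: 0.0
top 0.93 ([602.3, 376.1], [43.5, 63.9], 48.5, np.float64(49.5), 450) or [171. 124.  56.]
top 0.84 ([450.7, 399.6], [64.7, 40.8], 1.9, np.float64(49.7), 479)  [104.  89.  64.]
top 0.69 ([429.1, 254.0], [64.1, 40.8], 30.5, np.float64(49.8), 452)  [119. 101.  70.]
top 0.66 ([581.1, 262.0], [41.6, 64.4], 53.7, np.float64(49.8), 439)  [120. 100.  67.]
knob [304.2, 209.7, 319.1, 234.9] 0.81 0.4369164077705544
side 0.79 ([432.2, 255.2], [64.5, 40.5], 30.9, np.float64(49.4), 495)  [109.  90.  54.]
side 0.72 ([584.5, 263.6], [40.4, 65.6], 54.4, np.float64(49.4), 482) or [122.  99.  49.]
side 0.7 ([604.8, 376.8], [40.6, 64.1], 50.8, np.float64(49.8), 581) or [193. 126.  10.]
```

```bash
python3 -m jog '0 -5 50 0 0 0 0.1;0 -5 50 0 0 0 0.1;0 -5 50 0 0 0 0.1;0 -5 50 0 0 0 0.1;0 -3 34 0 0 0 0.087;0 0 0 0 0 0 0' 40; python3 - <<'E'
from m import *
im,d,P,T=shot('wrist')
for x in find_in('wrist','cell1'):
    q=box(P,x['extent'],.042,.058,pad=6); print(x['score'],rect(q) if len(q)>50 else 0)
E
```

```text
t: 7.15
position: [0.4311, 0.2551, 0.238]
tool_rot: [-180.0, -0.0, -148.7]
contact_force: [0.3, -0.8, 0.2]
grip_width: 1.003
grasp_force: 0.0
0.97 ([583.3, 261.2], [40.1, 64.1], 55.0, np.float64(49.6), 1752)
0.63 ([453.0, 398.6], [63.1, 40.1], 1.1, np.float64(49.3), 974)
0.62 ([430.7, 252.5], [62.7, 40.1], 31.1, np.float64(49.4), 2221)
0.58 ([587.3, 362.6], [12.1, 57.3], 38.3, np.float64(46.7), 296)
```

```bash
python3 -m jog '0 0 -1 -60 0 0 0;0 0 -1 -60 0 0 0;0 0 0 -50 0 0 0;0 0 0 -32 0 0 0;0 0 0 0 0 0 0;1 0 0 0 0 0 0;1 0 0 0 0 0 0;1 0 0 0 0 0 0;1 0 0 0 0 0 0;1 0 0 0 0 0 0' 50
python3 -m jog '1 0 0 30 0 0 0;1 0 0 50 0 0 0;1 0 0 55 0 0 0;1 0 0 30 0 0 0;1 0 0 0 0 0 0'
```

```text
t: 8.5
position: [0.4321, 0.2525, 0.0379]
tool_rot: [180.0, 0.1, -148.9]
contact_force: [-1.6, -0.1, 8.0]
grip_width: 0.46
grasp_force: 51.0
t: 9.12
position: [0.4321, 0.2523, 0.2037]
tool_rot: [179.9, 0.3, -148.9]
contact_force: [-0.7, -0.0, -4.2]
grip_width: 0.46
grasp_force: 52.3
```

```bash
python3 -m jog '1 21 -45 0 0 0 -0.061;1 21 -45 0 0 0 -0.061;1 21 -45 0 0 0 -0.061;1 21 -45 0 0 0 -0.061;1 21 -45 0 0 0 -0.061;1 21 -45 0 0 0 -0.061;1 21 -44 0 0 0 -0.061;1 23 -44 0 0 0 -0.061;1 0 0 0 0 0 0;1 0 0 0 0 0 0'
python3 - <<'E'
from c import *
im,d,P,T=shot('wrist','w2.png'); print(rim(P,im,.598,-.035)); print(observe()['joint_pos'])
E
```

```text
t: 10.38
position: [0.6005, -0.1058, 0.1996]
tool_rot: [180.0, -0.2, -176.8]
contact_force: [0.2, 1.1, -3.5]
grip_width: 0.463
grasp_force: 52.5
(array([600.4474678 , -37.68299084]), np.float64(3.1925855176512674), 3205, np.float64(0.9736415072840315))
[-22.84184817  21.37162399  36.22195621  91.61863698 -13.14176878
  71.45595885 108.97024552]
```

View pics/w2.png

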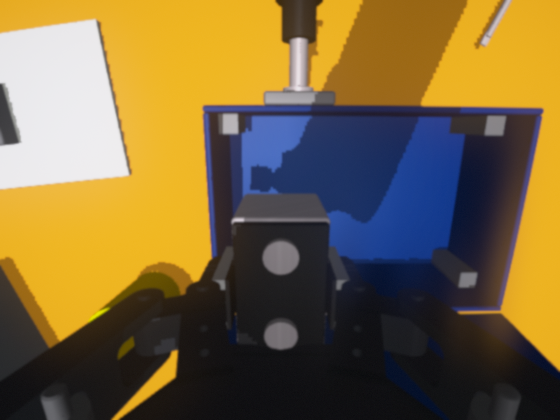

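```bash
python3 -m jog '1 1 0 -40 0 0 0;1 1 0 -40 0 0 0;1 0 0 -35 0 0 0;1 0 0 -20 0 0 0;1 0 0 -10 0 0 0;1 0 0 0 0 0 0;1 0 0 0 0 0 0'
```

```text
t: 11.3
position: [0.6036, -0.1034, 0.0567]
tool_rot: [179.8, 0.0, -176.7]
contact_force: [-1.3, 6.9, -4.7]
grip_width: 0.462
grasp_force: 55.3
```

```bash
python3 -m jog '1 0 0 20 0 0 0;1 0 10 10 0 0 0;1 0 0 0 0 0 0;1 0 0 -20 0 0 0;1 0 0 -10 0 0 0;1 0 0 -5 0 0 0;1 0 0 -4 0 0 0;1 0 0 0 0 0 0'
```

```text
t: 12.3
position: [0.6032, -0.0964, 0.0471]
tool_rot: [-180.0, -0.0, -176.8]
contact_force: [-0.7, -0.1, -3.7]
grip_width: 0.459
grasp_force: 54.7
```

Clean, free. Lower slowly to contact, release.

```bash
python3 -m jog '1 0 0 -2 0 0 0;1 0 0 -2 0 0 0;1 0 0 -1 0 0 0;1 0 0 0 0 0 0'; python3 -m jog '0.45 0 0 0 0 0 0;0.4 0 0 0 0 0 0;0.4 0 0 0 0 0 0;0.4 0 0 50 0 0 0;0.4 0 0 50 0 0 0;0.4 0 0 50 0 0 0;0 0 60 0 0 0 0;0 -20 60 0 0 0 0;0 -10 60 0 0 0 0;0 0 0 0 0 0 0'; python3 cells.py
```

```text
t: 12.8
position: [0.6034, -0.0962, 0.0431]
tool_rot: [180.0, 0.0, -176.8]
contact_force: [-4.9, 2.0, 5.1]
grip_width: 0.459
grasp_force: 55.7
t: 14.05
position: [0.5726, 0.089, 0.1921]
tool_rot: [179.9, -0.0, -176.4]
contact_force: [0.7, -0.8, 0.8]
grip_width: 1.002
grasp_force: 0.0
top 0.79 ([450.6, 400.0], [63.8, 42.0], 1.5, np.float64(49.6), 485)  [93. 82. 64.]
top 0.77 ([601.6, 375.0], [41.3, 64.2], 51.1, np.float64(49.8), 452) or [168. 120.  56.]
top 0.61 ([581.6, 262.3], [41.0, 64.4], 55.0, np.float64(49.5), 442)  [122. 102.  67.]
side 0.88 ([453.9, 401.1], [64.0, 41.1], 2.2, np.float64(49.6), 634)  [98. 85. 64.]
side 0.83 ([584.4, 263.9], [41.3, 65.5], 54.9, np.float64(49.5), 478)  [112.  93.  55.]
side 0.77 ([603.6, -92.5], [64.0, 44.4], 5.9, np.float64(53.7), 121)  [44. 44. 46.]
side 0.6 ([604.4, 376.6], [40.1, 64.8], 50.4, np.float64(49.7), 579) or [195. 127.  11.]
side 0.29 ([732.7, -242.8], [121.2, 601.8], 22.2, np.float64(56.9), 431)  [85. 72. 40.]
```

```bash
python3 -m jog '0 2 35 0 0 0 -0.096;0 2 35 0 0 0 -0.096;0 2 35 0 0 0 -0.096;0 2 35 0 0 0 -0.096;0 2 33 0 0 0 -0.096;0 0 0 0 0 0 -0.096;0 0 0 0 0 0 -0.098;0 0 0 0 0 0 0' 50; python3 -m jog '0 0 0 -50 0 0 0;0 0 0 -50 0 0 0;0 0 0 -35 0 0 0;0 0 0 -18 0 0 0;0 0 0 0 0 0 0;1 0 0 0 0 0 0;1 0 0 0 0 0 0;1 0 0 0 0 0 0;1 0 0 0 0 0 0;1 0 0 0 0 0 0'
```

```text
t: 15.3
position: [0.5841, 0.2547, 0.1923]
tool_rot: [-180.0, 0.0, 144.5]
contact_force: [0.8, 0.2, 0.7]
grip_width: 1.006
grasp_force: 0.0
t: 16.55
position: [0.5846, 0.257, 0.041]
tool_rot: [179.8, 0.1, 144.6]
contact_force: [0.2, 0.6, 7.1]
grip_width: 0.464
grasp_force: 51.4
```

```bash
python3 -m jog '1 0 0 30 0 0 0;1 0 0 55 0 0 0;1 0 0 55 0 0 0;1 0 0 25 0 0 0'; python3 -m jog '1 1 -29 0 0 0 -0.09;1 1 -29 0 0 0 -0.09;1 1 -29 0 0 0 -0.09;1 2 -29 0 0 0 -0.09;1 1 -29 0 0 0 -0.09;1 2 -30 0 0 0 -0.09;1 2 -30 0 0 0 -0.09;1 2 -30 0 0 0 -0.09;1 2 -30 0 0 0 -0.09;1 1 -28 0 0 0 -0.089;1 0 0 0 0 0 0;1 0 0 0 0 0 0'
python3 - <<'E'
from c import *
im,d,P,T=shot('wrist','w3.png'); print(rim(P,im,.598,-.035)); print(observe()['joint_pos'])
E
```

```text
t: 17.05
position: [0.5843, 0.256, 0.2079]
tool_rot: [179.8, 0.1, 144.5]
contact_force: [-0.5, 0.1, -3.6]
grip_width: 0.46
grasp_force: 51.5
t: 18.55
position: [0.5986, -0.0369, 0.2042]
tool_rot: [-180.0, -0.0, 93.0]
contact_force: [-0.9, 1.4, -2.6]
grip_width: 0.464
grasp_force: 51.4
(array([599.56633475, -38.10019608]), np.float64(2.9886496273750067), 4135, np.float64(1.2232198211582224))
[-40.34295766  23.19198917  50.69276578  93.48934469 -18.68228462
  72.25927225  16.92592454]
```

View pics/w3.png

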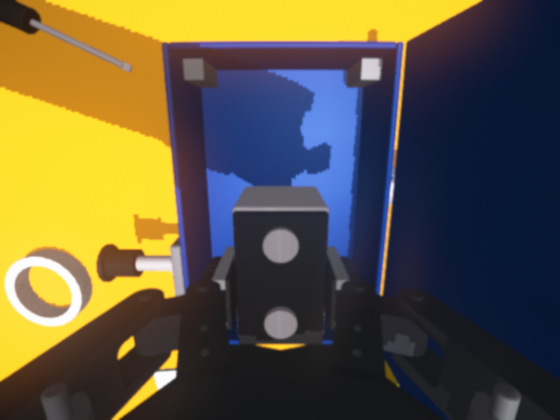

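```bash
python3 -m jog '1 0 0 -45 0 0 0;1 0 0 -45 0 0 0;1 0 0 -35 0 0 0;1 0 0 -18 0 0 0;1 0 0 -10 0 0 0;1 0 0 0 0 0 0;1 0 0 0 0 0 0'
```

```text
t: 19.48
position: [0.5993, -0.037, 0.0525]
tool_rot: [179.9, -0.0, 93.0]
contact_force: [0.4, -0.2, -2.7]
grip_width: 0.454
grasp_force: 51.3
```

```bash
python3 -m jog '1 0 0 -3 0 0 0;1 0 0 -2 0 0 0;1 0 0 -2 0 0 0;1 0 0 0 0 0 0;1 0 0 0 0 0 0'; python3 -m jog '1 0 0 -1 0 0 0;0.45 0 0 0 0 0 0;0.4 0 0 0 0 0 0;0.4 0 0 0 0 0 0;0.4 0 0 50 0 0 0;0.4 0 0 50 0 0 0;0.4 0 0 50 0 0 0;0 -20 60 0 0 0 0;0 -20 60 0 0 0 0;0 -20 60 0 0 0 0;0 0 0 0 0 0 0'; python3 cells.py
```

```text
t: 20.1
position: [0.5986, -0.0369, 0.046]
tool_rot: [180.0, -0.1, 93.0]
contact_force: [-9.1, 1.1, 17.6]
grip_width: 0.462
grasp_force: 53.9
t: 21.48
position: [0.5374, 0.1471, 0.1929]
tool_rot: [-179.9, -0.1, 93.6]
contact_force: [-0.3, -0.5, 0.4]
grip_width: 1.001
grasp_force: 0.0
top 0.94 ([601.1, -95.1], [65.3, 40.8], 3.3, np.float64(54.3), 434)  [77. 79. 85.]
top 0.89 ([450.8, 399.9], [64.2, 40.6], 1.9, np.float64(49.7), 480)  [102.  88.  65.]
top 0.89 ([596.3, -32.4], [41.5, 64.2], 3.1, np.float64(54.4), 437)  [74. 77. 85.]
top 0.77 ([602.0, 375.5], [42.0, 63.9], 50.2, np.float64(49.7), 452) or [169. 120.  56.]
knob [303.9, 209.0, 318.1, 235.7] 0.64 0.43649394115516515
side 0.9 ([604.7, 376.6], [39.5, 64.3], 49.6, np.float64(49.9), 576) or [190. 122.  11.]
side 0.86 ([597.0, -37.0], [79.4, 39.8], 88.4, np.float64(54.2), 248)  [57. 60. 72.]
side 0.57 ([453.6, 401.2], [63.8, 42.3], 0.5, np.float64(49.7), 627)  [114.  95.  56.]
```

```bash
python3 -m jog '0 -9 28 0 0 0 0.17;0 -9 28 0 0 0 0.17;0 -9 28 0 0 0 0.17;0 -9 28 0 0 0 0.17;0 -10 28 0 0 0 0.17;0 -10 28 0 0 0 0.17;0 -10 28 0 0 0 0.17;0 -9 28 0 0 0 0.17;0 -10 29 0 0 0 0.17;0 0 0 0 0 0 0;0 0 0 0 0 0 0'; python3 - <<'E'
from m import *
im,d,P,T=shot('wrist')
for x in find_in('wrist','cell1'):
    q=box(P,x['extent'],.042,.058,pad=6); print(x['score'],rect(q) if len(q)>50 else 0)
E
```

```text
t: 23.1
position: [0.4554, 0.3923, 0.1932]
tool_rot: [-180.0, 0.0, -179.5]
contact_force: [-0.2, -0.2, 0.3]
grip_width: 0.999
grasp_force: 0.0
0.72 ([452.4, 399.4], [62.7, 40.1], 0.7, np.float64(49.5), 2979)
0.56 ([602.2, 375.5], [39.2, 59.7], 49.5, np.float64(49.5), 1462)
```

```bash
python3 -m jog '0 -3 7 0 0 0 0.01;0 0 0 -45 0 0 0;0 0 0 -50 0 0 0;0 0 0 -38 0 0 0;0 0 0 -20 0 0 0;0 0 0 0 0 0 0;1 0 0 0 0 0 0;1 0 0 0 0 0 0;1 0 0 0 0 0 0;1 0 0 0 0 0 0;1 0 0 0 0 0 0' 50;  python3 -m jog '1 0 0 30 0 0 0;1 0 0 50 0 0 0;1 0 0 50 0 0 0;1 0 0 35 0 0 0;1 0 0 0 0 0 0'
```

```text
t: 24.58
position: [0.4519, 0.4014, 0.0417]
tool_rot: [179.9, 0.1, -178.7]
contact_force: [-1.1, -1.4, 6.9]
grip_width: 0.462
grasp_force: 52.1
t: 25.2
position: [0.4522, 0.4017, 0.2085]
tool_rot: [179.8, 0.2, -178.7]
contact_force: [-0.8, 0.2, -2.6]
grip_width: 0.459
grasp_force: 51.5
```

```bash
python3 -m jog '1 16 -40 0 0 0 -0.171;1 16 -40 0 0 0 -0.171;1 16 -40 0 0 0 -0.171;1 16 -40 0 0 0 -0.171;1 16 -40 0 0 0 -0.171;1 16 -40 0 0 0 -0.171;1 16 -40 0 0 0 -0.171;1 16 -40 0 0 0 -0.171;1 15 -41 0 0 0 -0.171;1 0 0 0 0 0 0;1 0 0 0 0 0 0'
python3 - <<'E'
from m import *
im,d,P,T=shot('top')
for x in find_in('top','cell1'):
    q=box(P,x['extent'],.045,.07); print(x['score'],rect(q) if len(q)>50 else 0)
E
```

```text
t: 26.58
position: [0.5936, 0.0404, 0.2042]
tool_rot: [-179.9, -0.0, 93.2]
contact_force: [0.2, -0.4, -3.0]
grip_width: 0.456
grasp_force: 51.4
0.92 ([600.7, -88.0], [64.0, 55.0], 3.2, np.float64(55.0), 431)
0.91 ([596.1, -32.2], [40.9, 63.8], 3.1, np.float64(54.8), 415)
0.72 ([601.5, 375.1], [41.0, 63.4], 50.4, np.float64(50.2), 394)
```

```bash
python3 -m jog '1 1 0 -45 0 0 0;1 0 1 -45 0 0 0;1 0 0 -35 0 0 0;1 0 0 -18 0 0 0;1 0 0 -10 0 0 0;1 0 0 0 0 0 0;1 0 0 0 0 0 0'
```

```text
t: 27.55
position: [0.596, 0.041, 0.0535]
tool_rot: [179.9, -0.0, 93.1]
contact_force: [0.2, 0.1, -3.2]
grip_width: 0.457
grasp_force: 51.4
```

```bash
python3 -m jog '1 0 0 -3 0 0 0;1 0 0 -2 0 0 0;1 0 0 -2 0 0 0;1 0 0 0 0 0 0;0.45 0 0 0 0 0 0;0.4 0 0 0 0 0 0;0.4 0 0 0 0 0 0;0.4 0 0 50 0 0 0;0.4 0 0 50 0 0 0;0.4 0 0 50 0 0 0'; python3 -m jog '0.4 -30 -60 0 0 0 0;0.4 -30 -60 0 0 0 0;0.4 -20 -60 0 0 0 0;0.4 0 -60 0 0 0 0;0.4 0 -30 0 0 0 0;0.4 0 0 0 0 0 0'; python3 cells.py
python3 - <<'E'
from c import *
for n in('top','side'):
    im,d,P,T=shot(n)
    for x in find_in(n,'plate')[:2]:
        e=x['extent'];q=box(P,e,0.018,.05,pad=0)
        print(n,e,x['score'],rect(box(P,e,0.00,.012,im,lambda c:c[...,2]>c.max(-1)*.8)),rect(q),q.mean(0))
E
```

```text
t: 28.8
position: [0.595, 0.0408, 0.1968]
tool_rot: [-180.0, 0.0, 93.1]
contact_force: [0.2, 1.1, 0.4]
grip_width: 0.6
grasp_force: 0.0
t: 29.55
position: [0.5186, -0.2232, 0.1954]
tool_rot: [-180.0, 0.1, 92.8]
contact_force: [0.0, 0.6, -0.4]
grip_width: 0.596
grasp_force: 0.0
top 0.89 ([602.4, 376.0], [42.6, 63.8], 50.5, np.float64(49.5), 450) or [175. 125.  58.]
top 0.88 ([600.6, -89.8], [63.9, 51.7], 2.2, np.float64(54.8), 433)  [73. 76. 86.]
top 0.86 ([590.3, 46.1], [64.6, 74.8], 2.9, np.float64(54.5), 461)  [70. 75. 89.]
top 0.67 ([596.0, -32.3], [40.0, 63.9], 3.3, np.float64(54.6), 438)  [82. 82. 85.]
knob [301.1, 210.3, 316.6, 233.5] 0.67 0.4367391827836772
knob [224.1, 81.9, 344.6, 136.5] 0.39 0.6709676356370484
side 0.84 ([604.4, 376.4], [39.9, 64.6], 50.5, np.float64(49.6), 586) or [190. 122.  10.]
side 0.7 ([592.1, -24.7], [60.7, 118.9], 8.9, np.float64(54.8), 431)  [64. 64. 73.]
side 0.61 ([601.5, -66.0], [62.9, 100.8], 3.1, np.float64(55.0), 448)  [55. 57. 67.]
side 0.49 ([596.0, 11.7], [40.6, 70.5], 3.8, np.float64(55.0), 226)  [56. 61. 76.]
top [404.0, 168.2, 469.0, 234.9] 0.78 ([539.0, -421.5], [148.8, 170.5], 8.8, np.float64(5.6), 2210) ([518.9, -392.6], [29.0, 15.9], 5.8, np.float64(25.3), 63) [ 0.51747504 -0.39235218  0.02502545]
side [261.8, 124.1, 310.0, 165.7] 0.86 ([536.7, -389.4], [147.7, 234.6], 8.8, np.float64(6.6), 1564) ([536.1, -388.3], [57.6, 20.0], 3.6, np.float64(25.3), 76) [ 0.53676517 -0.38702441  0.02468076]
```

```bash
python3 -m jog '0.4 2 -17 0 0 0 0.168;0.4 2 -17 0 0 0 0.168;0.4 2 -17 0 0 0 0.168;0.4 2 -17 0 0 0 0.168;0.4 2 -17 0 0 0 0.168;0.4 2 -17 0 0 0 0.168;0.4 2 -17 0 0 0 0.168;0.4 2 -17 0 0 0 0.168;0.4 1 -17 0 0 0 0.168;0.4 0 -14 0 0 0 0.168;0.4 0 0 0 0 0 0;0.4 0 0 0 0 0 0'; python3 - <<'E'
from m import *
print(observe()['joint_pos'])
im,d,P,T=shot('wrist','w4.png')
for x in find_in('wrist','plate')[:2]:
    e=x['extent'];print(e,x['score'],rect(box(P,e,-.005,.013,im,lambda c:c[...,2]>c.max(-1)*.8)))
    q=box(P,e,0.02,.032);print(rect(q))
E
```

```text
t: 31.5
position: [0.5368, -0.3864, 0.1952]
tool_rot: [180.0, -0.0, -170.8]
contact_force: [0.4, 0.0, 0.6]
grip_width: 0.599
grasp_force: 0.0
[  6.06480615  28.60995269  36.06892904  83.44862811 -17.12291948
  73.51190806 142.83677425]
[161.2, 113.3, 391.8, 260.1] 0.92 ([535.5, -391.9], [149.3, 233.0], 8.7, np.float64(5.4), 29223)
([535.2, -391.9], [59.2, 13.1], 9.2, np.float64(25.3), 825)
```

View pics/w4.png

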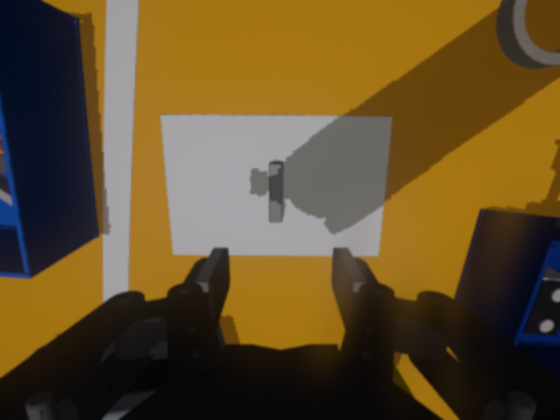

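```bash
python3 -m jog '0.5 -1.5 -5 -50 0 0 0;0.5 0 0 -50 0 0 0;0.5 0 0 -40 0 0 0;0.5 0 0 -27 0 0 0;0.5 0 0 0 0 0 0;0.5 0 0 0 0 0 0;1 0 0 0 0 0 0;1 0 0 0 0 0 0;1 0 0 0 0 0 0;1 0 0 0 0 0 0;1 0 0 0 0 0 0' 80
```

```text
t: 32.98
position: [0.5356, -0.3925, 0.0297]
tool_rot: [-180.0, 0.1, -170.7]
contact_force: [-0.9, 0.9, 7.1]
grip_width: 0.136
grasp_force: 80.1
```

```bash
python3 -m jog '1 0 0 20 0 0 0;1 0 0 40 0 0 0;1 0 0 50 0 0 0;1 0 0 40 0 0 0;1 0 0 0 0 0 0'; python3 -m jog '1 6 35 0 0 0 -0.011;1 6 35 0 0 0 -0.011;1 6 35 0 0 0 -0.011;1 6 35 0 0 0 -0.011;1 6 35 0 0 0 -0.011;1 7 36 0 0 0 -0.011;1 7 36 0 0 0 -0.011;1 7 36 0 0 0 -0.011;1 7 36 0 0 0 -0.010;1 6 36 0 0 0 -0.010;1 0 0 0 0 0 0;1 0 0 0 0 0 0'
cat > pl.py <<'E'
from c import *
for n in('wrist','top'):
    im,d,P,T=shot(n,n+'_pl.png'); z=observe()['position'][2]
    Q=P.reshape(-1,3);c=im.reshape(-1,3).astype(int)
    m=(abs(Q[:,2]-z+.023)<.012)&(c[:,2]>c.max(-1)*.75)&(c.max(-1)>100)&(abs(Q[:,0]-.598)<.15)&(abs(Q[:,1]+.036)<.2)
    q=Q[m]; print(n,rect(q) if len(q)>20 else len(q)); 
    if len(q)>20: A=np.c_[q[:,:2],np.ones(len(q))]; print('tilt',np.linalg.lstsq(A,q[:,2],rcond=None)[0][:2])
    print(rim(P,im,.598,-.035))
print(observe()['position'],observe()['tool_rot'])
E
python3 pl.py
```

```text
t: 33.6
position: [0.5361, -0.3936, 0.1833]
tool_rot: [-179.8, 0.3, -170.7]
contact_force: [-0.4, 0.5, -2.5]
grip_width: 0.137
grasp_force: 79.0
t: 35.1
position: [0.5985, -0.0379, 0.178]
tool_rot: [-180.0, -0.1, -176.9]
contact_force: [-0.4, 0.9, -1.5]
grip_width: 0.144
grasp_force: 79.0
wrist ([592.3, -39.0], [136.7, 230.8], 2.9, np.float64(153.8), 81253)
tilt [-1.53447054e-03 -2.04265178e-05]
(array([600.38339013, -37.97623476]), np.float64(3.1187994594142836), 1758, np.float64(0.879224636176186))
top ([605.1, -37.3], [166.6, 230.3], 2.9, np.float64(154.2), 2246)
tilt [-0.00278051  0.00028639]
(array([597.94830916, -37.42191521]), np.float64(3.0008268099098188), 174, np.float64(1.060887695089066))
[ 0.59861312 -0.03867152  0.1781803 ] [-1.79974011e+02 -3.09467690e-02 -1.76945236e+02]
```

View pics/wrist_pl.png

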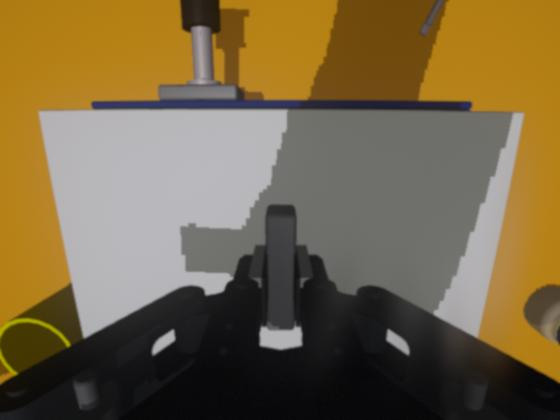

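```bash
python3 -m jog '1 1 1 -20 0 0 0.003;1 0 0 -20 0 0 0;1 0 0 -10 0 0 0;1 0 0 -5 0 0 0;1 0 0 0 0 0 0;1 0 0 0 0 0 0'; python3 pl.py
```

```text
t: 35.95
position: [0.6004, -0.0363, 0.1239]
tool_rot: [180.0, 0.1, -176.7]
contact_force: [0.2, 0.4, -2.3]
grip_width: 0.141
grasp_force: 79.0
wrist ([583.9, -39.0], [157.3, 250.5], 3.4, np.float64(99.6), 87203)
tilt [0.01095222 0.00316376]
(array([600.33598107, -37.44548618]), np.float64(3.1603999759522052), 6118, np.float64(0.9337746141991621))
top ([593.5, -38.3], [176.6, 246.3], 3.1, np.float64(99.8), 2153)
tilt [0.00037362 0.00280008]
(array([597.89131545, -36.18610179]), np.float64(3.116730029016534), 351, np.float64(1.2799745488258074))
[ 0.60036742 -0.03620983  0.12390063] [ 1.79989597e+02  5.37256820e-02 -1.76667830e+02]
```

```bash
python3 -m jog '1 0 -0.5 -8 0 0 0;1 0 0 -6 0 0 0;1 0 0 -5 0 0 0;1 0 0 -4 0 0 0;1 0 0 -3 0 0 0;1 0 0 -2 0 0 0;1 0 0 0 0 0 0;1 0 0 0 0 0 0'
```

```text
t: 37.05
position: [0.6001, -0.0367, 0.0955]
tool_rot: [180.0, 0.0, -176.7]
contact_force: [0.0, -0.8, -1.3]
grip_width: 0.138
grasp_force: 79.0
```

```bash
python3 -m jog '1 0 0 -2 0 0 0;1 0 0 -1 0 0 0;1 0 0 -1 0 0 0;1 0 0 0 0 0 0'; python3 -m jog '0.7 0 0 0 0 0 0;0.7 0 0 0 0 0 0;0.7 0 0 0 0 0 0;0.7 0 0 30 0 0 0;0.7 0 0 50 0 0 0;0.7 0 0 60 0 0 0;0.7 0 0 60 0 0 0;0.7 0 0 0 0 0 0'
python3 - <<'E'
from c import *
for n in ('wrist','top'):
    im,d,P,T=shot(n,n+'_p2.png')
    Q=P.reshape(-1,3);c=im.reshape(-1,3).astype(int)
    m=(abs(Q[:,2]-.068)<.008)&(c[:,2]<c.max(-1)*1.25)&(c[:,2]>c.max(-1)*.75)&(c.max(-1)>80)&(abs(Q[:,0]-.598)<.08)&(abs(Q[:,1]+.036)<.12)
    q=Q[m];A=np.c_[q[:,:2],np.ones(len(q))];print(n,rect(q),np.linalg.lstsq(A,q[:,2],rcond=None)[0][:2],rim(P,im,.598,-.035))
Q=P.reshape(-1,3);m=(Q[:,2]>.11)&(Q[:,2]<.29)&(Q[:,0]>.67)&(Q[:,0]<.8)&(abs(Q[:,1]+.036)<.12)
for z in(.14,.18,.22,.26): 
    k=m&(abs(Q[:,2]-z)<.01);print(z,np.percentile(Q[k,0],[5,50,95]) if k.sum() else 0)
E
```

```text
t: 37.55
position: [0.6, -0.0367, 0.0917]
tool_rot: [180.0, -0.0, -176.7]
contact_force: [-2.7, 1.0, 4.2]
grip_width: 0.138
grasp_force: 79.8
t: 38.55
position: [0.602, -0.0372, 0.2966]
tool_rot: [180.0, 0.5, -176.7]
contact_force: [-0.3, -0.9, -1.3]
grip_width: 0.3
grasp_force: 0.0
wrist ([601.1, -36.3], [157.7, 236.3], 2.0, np.float64(67.4), 24174) [0.00101646 0.00044808] (array([600.09833546, -37.53971679]), np.float64(2.972668647614959), 2113, np.float64(1.0278482739459611))
top ([601.8, -35.5], [153.9, 230.1], 3.1, np.float64(67.7), 1237) [-0.00340798 -0.00076538] (array([597.32277321, -36.23346906]), np.float64(3.200645409690218), 283, np.float64(1.2683987452992984))
0.14 [0.67968999 0.68204196 0.69205035]
0.18 [0.6829548  0.68569993 0.69679424]
0.22 [0.68699779 0.68913562 0.6999214 ]
0.26 [0.68978193 0.69375033 0.70602288]
```

View pics/wrist_p2.png

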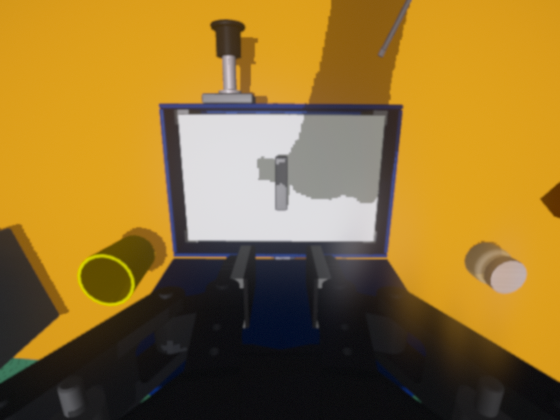

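```bash
python3 -m jog '1 0 0 40 0 0 0;1 20 30 15 0 0 0;1 55 20 0 0 0 0;1 55 17 0 0 0 0;1 5 0 0 0 0 0;1 0 0 0 0 0 0;1 0 0 0 0 0 0'
```

```text
t: 39.52
position: [0.7343, 0.0293, 0.3473]
tool_rot: [180.0, 0.0, -176.7]
contact_force: [0.4, -0.7, 0.9]
grip_width: -0.0
grasp_force: 0.0
```

```bash
python3 -m jog '1 3 0 -40 0 0 0;1 0 0 -40 0 0 0;1 0 0 -17 0 0 0;1 0 0 0 0 0 0;1 -10 0 0 0 0 0;1 -10 0 0 0 0 0;1 -10 0 0 0 0 0;1 0 0 0 0 0 0'
```

```text
t: 40.52
position: [0.7075, 0.0304, 0.2503]
tool_rot: [180.0, 0.1, -176.7]
contact_force: [0.2, 0.4, -0.4]
grip_width: -0.003
grasp_force: 0.0
```

```bash
python3 -m jog '1 -7 0 0 0 0 0;1 -7 0 0 0 0 0;1 -7 0 0 0 0 0;1 -7 0 0 0 0 0;1 0 0 0 0 0 0'
```

```text
t: 41.15
position: [0.6791, 0.0306, 0.2491]
tool_rot: [180.0, -0.1, -176.7]
contact_force: [-0.2, -0.1, -0.1]
grip_width: 0.005
grasp_force: 0.0
```

```bash
cat > lid.py <<'E'
from h import *
im,d,P,T=shot('side','side_l.png')
Q=P.reshape(-1,3);c=im.reshape(-1,3).astype(int)
m=(Q[:,2]>.11)&(Q[:,2]<.3)&(Q[:,0]>.45)&(Q[:,0]<.8)&(abs(Q[:,1]+.03)<.125)&(c[:,2]>c[:,0]+15)
q=Q[m]; print(len(q),np.round(np.percentile(q[:,2],[5,50,95]),3))
a=np.arctan2(q[:,2]-.0955,.685+(q[:,1]+.032)*-.054-q[:,0]); print(np.percentile(a,[10,50,90]))
E
python3 lid.py
```

```text
585 [0.133 0.236 0.265]
[1.41525254 1.42134388 1.45765519]
```

View pics/side_l.png

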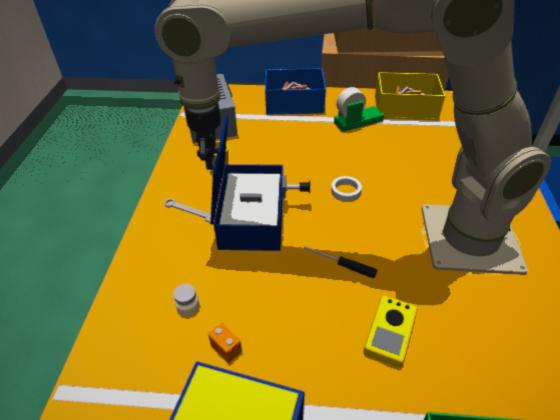

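```bash
python3 -m jog '1 -14 0 2 0 0 0;1 -14 0 -4 0 0 0;1 -13 0 -5 0 0 0;1 -12 0 -6 0 0 0;1 -12 0 -7 0 0 0;1 -11 0 -8 0 0 0;1 0 0 0 0 0 0'; python3 lid.py
```

```text
t: 42.08
position: [0.6032, 0.0307, 0.2208]
tool_rot: [180.0, -0.1, -176.6]
contact_force: [-0.1, -0.4, 0.3]
grip_width: -0.001
grasp_force: 0.0
1670 [0.115 0.17  0.224]
[0.86722269 0.9086251  1.12983855]
```

```bash
python3 -m jog '1 -10 0 -10 0 0 0;1 -9 0 -11 0 0 0;1 -8 0 -11 0 0 0;1 -7 0 -12 0 0 0;1 -6 0 -13 0 0 0;1 -4 0 -13 0 0 0;1 0 0 0 0 0 0'; python3 lid.py
```

```text
t: 43.0
position: [0.5591, 0.0305, 0.15]
tool_rot: [-180.0, -0.1, -176.7]
contact_force: [0.3, 0.8, -0.2]
grip_width: 0.001
grasp_force: 0.0
2340 [0.111 0.121 0.138]
[0.24159891 0.28798884 0.42331769]
```

```bash
python3 -m jog '1 -3 0 -10 0 0 0;1 0 0 -10 0 0 0;1 0 0 -5 0 0 0;1 0 0 -3 0 0 0;1 0 0 0 0 0 0'; python3 -m jog '1 0 0 -2 0 0 0;1 0 0 0 0 0 0'
```

```text
t: 43.68
position: [0.5571, 0.0303, 0.1232]
tool_rot: [-180.0, -0.0, -176.7]
contact_force: [-0.7, 0.5, -0.3]
grip_width: -0.001
grasp_force: 0.0
t: 43.92
position: [0.5573, 0.0302, 0.1226]
tool_rot: [180.0, 0.0, -176.7]
contact_force: [-4.7, -0.9, 11.8]
grip_width: 0.003
grasp_force: 6.0
```

```bash
python3 -m jog '1 0 0 -1 0 0 0;1 0 0 0 0 0 0'; python3 -m jog '1 0 0 30 0 0 0;1 0 0 60 0 0 0;1 -30 -30 0 0 0 0;1 -60 0 0 0 0 0;1 -60 -20 0 0 0 0;1 -50 -20 0 0 0 0;1 0 -30 0 0 0 0;1 0 -30 0 0 0 0;1 0 0 0 0 0 0'; python3 - <<'E'
from m import *
for n in('top','side'):
    im,d,P,T=shot(n,n+'_f.png')
    Q=P.reshape(-1,3);c=im.reshape(-1,3).astype(int)
    l=np.c_[Q[:,0]-.5997,Q[:,1]+.037];a=np.radians(3.1);x=l[:,0]*np.cos(a)+l[:,1]*np.sin(a);y=-l[:,0]*np.sin(a)+l[:,1]*np.cos(a)
    m=(abs(x)<.08)&(abs(y)<.12)&(Q[:,2]<.13)&(Q[:,2]>.08)&(c[:,2]>c[:,0]+15)
    A=np.c_[x,y,np.ones(len(x))][m];print(n,m.sum(),np.linalg.lstsq(A,Q[m,2],rcond=None)[0])
    for r in find_in(n,'knob_grip')[:3]:
        q=box(P,r['extent'],.04,.098,im,lambda c:c.max(-1)<90);print(r,q.min(0) if len(q) else 0,np.median(q,0) if len(q) else 0)
E
```

```text
t: 44.18
position: [0.5574, 0.0302, 0.1225]
tool_rot: [179.9, 0.0, -176.7]
contact_force: [-10.2, -0.8, 22.6]
grip_width: 0.003
grasp_force: 11.0
t: 45.3
position: [0.3577, -0.101, 0.2107]
tool_rot: [179.9, 0.1, -176.9]
contact_force: [-1.2, 1.3, 0.4]
grip_width: -0.005
grasp_force: 0.0
top 6432 [-0.00102031  0.00020411  0.10327025]
side 3374 [ 0.00027476 -0.0012422   0.10381246]
{'extent': [289.8, 182.5, 312.2, 193.4], 'score': 0.51} [ 0.44225884 -0.10376813  0.06383514] [ 0.45673138 -0.09015322  0.07753342]
```

View pics/top_f.png

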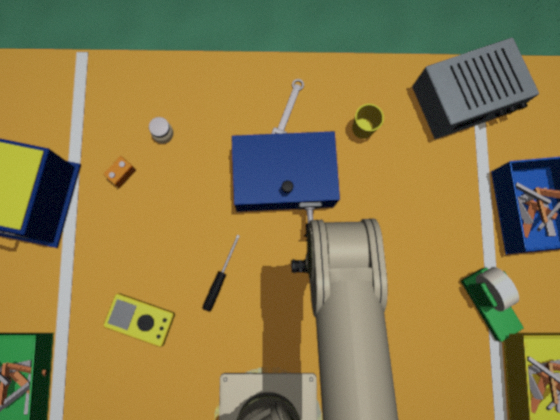

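```bash
python3 -m jog '1 37 1 0 0 0 0;1 0 0 -50 0 0 0;1 0 0 -50 0 0 0;1 0 0 -36 0 0 0;1 0 0 -5 0 0 0;1 0 0 0 0 0 0;1 0 0 0 0 0 0'
```

```text
t: 46.38
position: [0.3958, -0.0983, 0.0706]
tool_rot: [180.0, 0.1, -176.6]
contact_force: [0.9, -0.4, -0.2]
grip_width: 0.001
grasp_force: 0.0
```

```bash
python3 -m jog '1 10 0 0 0 0 0;1 10 0 0 0 0 0;1 10 0 0 0 0 0;1 8 0 0 0 0 0;1 8 0.5 0 0 0 0;1 8 0.5 0 0 0 0;1 6 0.5 0 0 0 0;1 0 0 0 0 0 0;1 0 0 0 0 0 0'
```

```text
t: 47.5
position: [0.4546, -0.097, 0.0693]
tool_rot: [180.0, -0.0, -176.7]
contact_force: [-0.0, -0.1, -0.4]
grip_width: -0.003
grasp_force: 0.0
```

```bash
python3 -m jog '1 3 0 0 0 0 0;1 2 0 0 0 0 0;1 0 0 0 0 0 0'; python3 -m jog '1 2 0 0 0 0 0;1 0 0 0 0 0 0'
```

```text
t: 47.88
position: [0.4599, -0.097, 0.0694]
tool_rot: [-180.0, 0.0, -176.7]
contact_force: [-0.6, 0.8, -1.2]
grip_width: 0.002
grasp_force: 0.0
t: 48.12
position: [0.4602, -0.097, 0.0689]
tool_rot: [180.0, -0.2, -176.7]
contact_force: [-7.9, 0.7, 6.3]
grip_width: -0.006
grasp_force: 3.9
```

```bash
python3 -m jog '1 2 0 0 0 0 0;1 0 0 0 0 0 0'; python3 -m jog '1 -30 0 0 0 0 0;1 -40 0 20 0 0 0;1 0 0 60 0 0 0;1 0 0 60 0 0 0;1 0 -60 0 0 0 0;1 0 -60 0 0 0 0;1 0 -60 0 0 0 0;1 0 0 0 0 0 0;1 0 0 0 0 0 0'; python3 - <<'E'
from m import *
im,d,P,T=shot('top','top_g.png')
for r in find_in('top','knob_grip')[:3]:
    q=box(P,r['extent'],.04,.098,im,lambda c:c.max(-1)<90);print(r,q.min(0) if len(q) else 0)
E
```

```text
t: 48.38
position: [0.4603, -0.0971, 0.0685]
tool_rot: [179.9, -0.4, -176.7]
contact_force: [-16.3, -0.3, 13.2]
grip_width: 0.0
grasp_force: 8.5
t: 49.5
position: [0.3937, -0.2766, 0.2091]
tool_rot: [180.0, -0.0, -176.7]
contact_force: [0.9, 0.2, -0.1]
grip_width: -0.0
grasp_force: 0.0
{'extent': [303.2, 208.5, 316.8, 222.8], 'score': 0.55} [ 0.46855931 -0.12078509  0.05200922]
```

View pics/top_g.png

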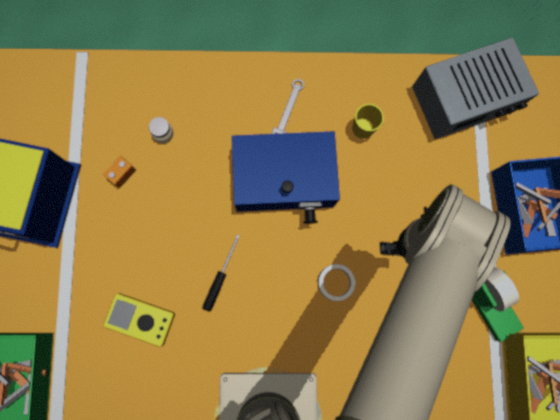

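The knob is back at its starting place (outer face at x 0.4686 m, the same as at the start), the lid is flat, and the arm is clear of everything.

```bash
python3 -c "
from plant import *
print(finish_job())"
```

```text
the job is handed in; nothing more can be done
None
```

The job is done and handed in at about 50 s: knob pulled out, all three cells upright in the case, plate level on the posts, lid closed, then the knob pushed home; the camera checks agreed at each stage, but the hand-in returned no verdict.

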